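# Set the angle jig to the template on the green mat

## Task

Set the angle jig for the next job: the angle template lying on the green mat shows the angle. Put that template flat into the jig with its point right up to the pivot and one side flush along the fixed fence, swing the blue arm until it lies flush against the template's other side, and then throw the clamp lever fully over to lock it. Leave the template in the jig, the other two templates where they are, and do not shove anything else on the bench.

Things in the scene. Friction and masses are not known exactly. Their poses are not given: they have to be found in the camera images.
- jig: fixed angle jig; origin on the pivot axis at bench level. Aluminium plate x -30..140, y -72..115 mm in its own frame, top 10 mm up. Steel fence on it along +x: x 12..140, y -18..0, 18 mm high; templates go against its y = 0 face, on the +y side. A pivot boss 22 mm across, 26 mm high stands on the origin.
- swing_arm (a joint): blue bar of the jig, 18 wide, 18 high, 146 mm long, turning level about the pivot just above the plate. Value: rad between fence face and the arm's inner face (both pass through the pivot axis); 0 = closed on the fence, 1.48 = wide open to the jig's +y (anticlockwise from above). Stays where left; about 1 N at the knob moves it.
- blue_knob (a point): top centre of the black upright post on the arm, 16 mm across, 40 mm tall, top 69 mm above the bench; 125 mm along the arm from the pivot and 9 mm behind its inner face. Can be pinched or pushed.
- clamp (a joint): clamp lever of the jig, rad: 0 = open (at the start), leaning towards the pivot; 1.0 = fully locked, leaning along the jig's +x. Stays where left; about 1 N at its ball moves it. Its level axis lies along the jig's y at x 72, y -46 mm, 32 mm above the bench, on a grey block 70x50x25 mm on the plate.
- clamp_tip (a point): centre of the red ball, 26 mm across, at the end of the clamp lever, 65 mm from the lever's axis (89 mm above the bench at 0 and at 1.0, 97 mm in between).
- mat_green: green round mat, 120 mm across, 2 mm thick, fixed to the bench; the template that lies on it at the start is the one wanted. Origin at its centre.
- mat_grey_1: grey round mat, 120 mm across, 2 mm thick, fixed to the bench, origin at its centre; the template on it stays there.
- mat_grey_2: as mat_grey_1, another.
- template_25: white loose 25 degree wedge, 20 mm thick, 120 g, two straight sides ending 110 mm from the point of the angle; upright rib on top, 40 long (x), 14 thick (y), from 20 to 58 mm above the underside. Origin on the underside below the rib's centre; x along the wedge's middle line away from the point. The sides' lines meet at x = -70 mm; the wedge is cut off flat at x = -57.5 mm.
- template_40: orange loose 40 degree wedge, 20 mm thick, 120 g, two straight sides ending 110 mm from the point of the angle; upright rib on top, 40 long (x), 14 thick (y), from 20 to 58 mm above the underside. Origin on the underside below the rib's centre; x along the wedge's middle line away from the point. The sides' lines meet at x = -70 mm; the wedge is cut off flat at x = -57.5 mm.
- template_55: yellow loose 55 degree wedge, 20 mm thick, 120 g, two straight sides ending 110 mm from the point of the angle; upright rib on top, 40 long (x), 14 thick (y), from 20 to 58 mm above the underside. Origin on the underside below the rib's centre; x along the wedge's middle line away from the point. The sides' lines meet at x = -70 mm; the wedge is cut off flat at x = -57.5 mm.
- bracket: white printed two-pronged bracket standing upright, 34x72x107 mm; a bystander. Origin under its centre.
- blue_cap_bottle: small bottle with a blue cap, 46 mm across, 125 mm tall; a bystander. Origin under its centre.
- red_bottle: slim red bottle with a black tip, 28 mm across, 88 mm tall; a bystander. Origin under its centre.
- tape_roll: black roll of tape lying flat, 55 mm across, 19 mm high; a bystander. Origin under its centre.
- tin: open round tin of screws, 66 mm across, 30 mm high; a bystander. Origin under its centre.

How it is judged:
On the way:
1. the template from the green mat lies in the jig, flush with the fence and up to the pivot, and the arm lies flush against it, while the clamp lever is still open (((x of template_25 in the frame of jig between 0.0643 and 0.0733 m and y of template_25 in the frame of jig between 0.0117 and 0.0187 m and z of template_25 in the frame of jig between 0.007 and 0.013 m and angle between template_25's own z axis and vertical below 0.04 rad and angle between the x axis of template_25 and the x axis of jig, either way round between 0.1682 and 0.2682 rad and value of joint swing_arm between 0.3863 and 0.4863 rad and distance of each of template_40, template_55 from where it was at the start of the episode below 0.02 m and horizontal distance between each of template_40, template_55 and mat_green above 0.06 m) or (x of template_40 in the frame of jig between 0.0618 and 0.0708 m and y of template_40 in the frame of jig between 0.0204 and 0.0274 m and z of template_40 in the frame of jig between 0.007 and 0.013 m and angle between template_40's own z axis and vertical below 0.04 rad and angle between the x axis of template_40 and the x axis of jig, either way round between 0.2991 and 0.3991 rad and value of joint swing_arm between 0.6481 and 0.7481 rad and distance of each of template_25, template_55 from where it was at the start of the episode below 0.02 m and horizontal distance between each of template_25, template_55 and mat_green above 0.06 m) or (x of template_55 in the frame of jig between 0.0581 and 0.0671 m and y of template_55 in the frame of jig between 0.0288 and 0.0358 m and z of template_55 in the frame of jig between 0.007 and 0.013 m and angle between template_55's own z axis and vertical below 0.04 rad and angle between the x axis of template_55 and the x axis of jig, either way round between 0.43 and 0.53 rad and value of joint swing_arm between 0.9099 and 1.0099 rad and distance of each of template_25, template_40 from where it was at the start of the episode below 0.02 m and horizontal distance between each of template_25, template_40 and mat_green above 0.06 m)) and value of joint clamp below 0.3 rad), for 0.2 s.
At the end, for the whole second after the job is handed in: The template from the green mat lies flat and still in the jig, its point within about 4 mm of the pivot axis and its side within 0.05 rad of the fence; the arm is within 0.05 rad of its angle; the clamp is past 0.85 rad; the other two templates are within 20 mm of their starts (((x of template_25 in the frame of jig between 0.0643 and 0.0733 m and y of template_25 in the frame of jig between 0.0117 and 0.0187 m and z of template_25 in the frame of jig between 0.007 and 0.013 m and angle between template_25's own z axis and vertical below 0.04 rad and angle between the x axis of template_25 and the x axis of jig, either way round between 0.1682 and 0.2682 rad and value of joint swing_arm between 0.3863 and 0.4863 rad and distance of each of template_40, template_55 from where it was at the start of the episode below 0.02 m and horizontal distance between each of template_40, template_55 and mat_green above 0.06 m) or (x of template_40 in the frame of jig between 0.0618 and 0.0708 m and y of template_40 in the frame of jig between 0.0204 and 0.0274 m and z of template_40 in the frame of jig between 0.007 and 0.013 m and angle between template_40's own z axis and vertical below 0.04 rad and angle between the x axis of template_40 and the x axis of jig, either way round between 0.2991 and 0.3991 rad and value of joint swing_arm between 0.6481 and 0.7481 rad and distance of each of template_25, template_55 from where it was at the start of the episode below 0.02 m and horizontal distance between each of template_25, template_55 and mat_green above 0.06 m) or (x of template_55 in the frame of jig between 0.0581 and 0.0671 m and y of template_55 in the frame of jig between 0.0288 and 0.0358 m and z of template_55 in the frame of jig between 0.007 and 0.013 m and angle between template_55's own z axis and vertical below 0.04 rad and angle between the x axis of template_55 and the x axis of jig, either way round between 0.43 and 0.53 rad and value of joint swing_arm between 0.9099 and 1.0099 rad and distance of each of template_25, template_40 from where it was at the start of the episode below 0.02 m and horizontal distance between each of template_25, template_40 and mat_green above 0.06 m)) and value of joint clamp above 0.85 rad and linear speed of each of template_25, template_40, template_55 below 0.02 m/s); the robot touches nothing.
It fails at once if a bystander is shoved more than 25 mm or knocked over (distance of any of bracket, blue_cap_bottle, red_bottle, tape_roll, tin from where it was at the start of the episode above 0.025 m or angle between any of bracket, blue_cap_bottle, red_bottle, tape_roll, tin's own z axis and vertical above 0.5 rad).
It also fails if it takes over 64 s, if anything falls off the work surface, if the arm or the gripper's body presses on something with over 40 N, if the wrist force passes 120 N, or if a joint passes its speed limit or range.

## Robot

A 6-joint arm with a two-finger parallel gripper is mounted at the origin on the work surface; the furniture and walls round the work are solid. World frame = base frame: x ahead of the robot, y to its left, z up, the work surface at z = 0. Lengths are in m, angles in rad, forces in N, time in s.
With the tool pointing down it reaches from about 0.35 to 0.8 m from the base axis. Payload 7.3 kg.
Tool frame: the origin (TCP) lies between the finger pads; the fingertips stand 19 mm ahead of it and the grasp point (between the pads) is the TCP (bot.tip_reach is the distance from the TCP to the fingertips, in m); z points along the fingers, y is the line along which they close (so a half turn about z gives the same grasp; the last joint's range is limited). The gripper opens to 85 mm and grips with 20 to 120 N. Pads are 22 mm wide; open, the fingers measure 114 mm over their backs; the gripper's body (76 mm by 85 mm) begins 54 mm behind the grasp point. The pads swing forward as they close: fully open they stand 13 mm farther back than shut.
Start: joints at [1.152, 0.342, 1.524, -0, 1.275, -0.146], TCP at [0.141, 0.506, 0.25] pointing down, gripper open.
Joint ranges: [-2.53, 2.53], [-0.77, 2.02], [0.04, 2.7], [-1, 4.14], [0.28, 2.66], [-3.11, 3.11]. Speed limits (rad/s): [2.57, 2.57, 3.14, 3.14, 3.14, 3.14].

## Interface

Orientations are given as a unit quaternion [w, x, y, z].
In Python, from bench import observe, viewer, order, bot gives the robot as it stands.
- The arm moves only by the tool send_rows, never from a script. Its argument "targets" is text: rows parted by semicolons, each of 4 numbers parted by spaces: the shift along the tool's x, y, z as a fraction of full scale, then the turn about the tool's z as a fraction of full scale. In form: x y z yaw; .... A call has 1 to 20 rows; each row shifts and turns the commanded pose from where the row before left it, along the tool's axes as they then stand; what a row does not reach is not made up. Full scale, the value 1, is 30 cm for a shift and pi/4 rad for a turn. A row lasts 1/8 s, in which the tool goes at most 62.5 mm and 10.7 degrees, less where a joint would pass 70% of its speed; a pose out of reach is approached as far as the arm can. A call with a number of a shift or a turn outside -1 to 1 is refused whole. A call with a gripper value outside its range is refused whole. "jaw" is the finger opening in mm, from 0 to 85.4, set as the call begins (left out, the last holds). The fingers move at their own pace and stop on an object; the grip force is fixed at half the most. Time passes only in rows, so rows that do not move let the fingers close. It gives the time, the measured TCP pose, the force, the opening and the grip force at its end, in the units of the state.
- observe(): the state, without advancing time (a new reading comes with each control period).
- viewer.camera(name): name is "side" or "top"; returns the picture (480x640x3 uint8, red, green, blue); there is no depth.
- viewer.camera_model(name): a dict with "intrinsics" (3x3 intrinsics, pixels), "k1" (the pictures are not rectified: a ray, as slopes to the right and down, at radius r is drawn at 1 + k1 r^2 times it, then the intrinsics apply), "R" (3x3) and "t" (3): a world point X has camera coordinates R X + t. Camera axes: x right, y down, z forward; pixel columns grow to the right and rows downward; lengths in m; the calibration is good to about 2 mm. A picture is of the moment at which its call begins. camera_model takes no time and is no camera call.
- order.hand_in(): hands the job in; it is judged then, once.
The state is a dict: "time_s": time; "qpos": joint angles; "qd": joint speeds; "joint_efforts": joint torques, N m; "tcp_pos": TCP position; "ee_rot": TCP orientation; "wrist_force": force on the tool from outside, world axes, zero at the start; "torque": the same for the moment, N m; "gripper_width": opening from 0.0 (shut) to 1.0 (fully open); "grasp_force": force on a finger pad.
Only numpy, scipy, OpenCV 4.12 (cv2) and the standard library are available. Lean on these libraries where they do the work, as an engineer would, in place of code of your own. Each camera call takes 0.05 s, during which the arm holds its last target. There are 200 camera calls.

## Working session

There is one attempt and no reset: what is moved stays moved. The work goes in short steps, Python scripts to look and compute and a tool call to move; the robot and the scene stay as the last step left them, time stands still between calls to the robot, and variables do not carry over. Pictures are saved under pics/ and viewed, at most 10 in all, crops included, and the job is handed in when it is done.

Besides the shell and the picture viewer there is one more tool, called by a JSON object that holds its "name" and its "arguments". send_rows: Moves the arm, as the interface text tells. Its arguments: {"type":"object","properties":{"targets":{"type":"string"},"jaw":{"type":"number"}},"required":["targets"]}

```bash
mkdir -p pics; python3 - <<'E'
from bench import observe, viewer
import cv2
for n in("top","side"):
    cv2.imwrite(f"pics/{n}0.png",viewer.camera(n)[:,:,::-1]); print(viewer.camera_model(n))
s=observe();print(s["time_s"],s["tcp_pos"],s["ee_rot"])
E
```

```text
{'intrinsics': array([[530.08881636,   0.        , 320.19117751],
       [  0.        , 530.08881636, 239.17197526],
       [  0.        ,   0.        ,   1.        ]]), 'k1': -0.10689657508011724, 'R': array([[-0.02890329, -0.99957996,  0.00212422],
       [-0.98894337,  0.02828638, -0.14557094],
       [ 0.1454497 , -0.00630821, -0.98934554]]), 't': array([0.00939805, 0.51263084, 1.06149875])}
{'intrinsics': array([[457.33337187,   0.        , 316.87755033],
       [  0.        , 457.33337187, 234.02795798],
       [  0.        ,   0.        ,   1.        ]]), 'k1': -0.09435354668091334, 'R': array([[-0.98526349, -0.17090555, -0.00686634],
       [-0.11240872,  0.67724461, -0.72712036],
       [ 0.1289191 , -0.71563331, -0.68647566]]), 't': array([0.49386853, 0.11148213, 0.88102662])}
0.1 [0.14129588 0.50529699 0.24969769] [-1.83672247e-04  1.35974681e-01  9.90712075e-01 -6.61164500e-04]
```

View pics/top0.png

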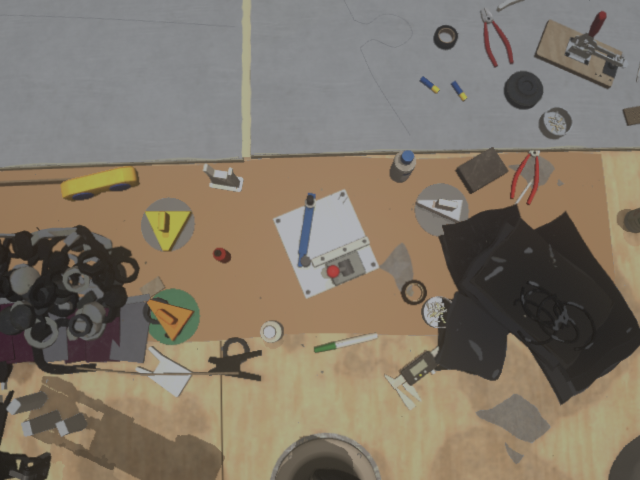

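View pics/side0.png

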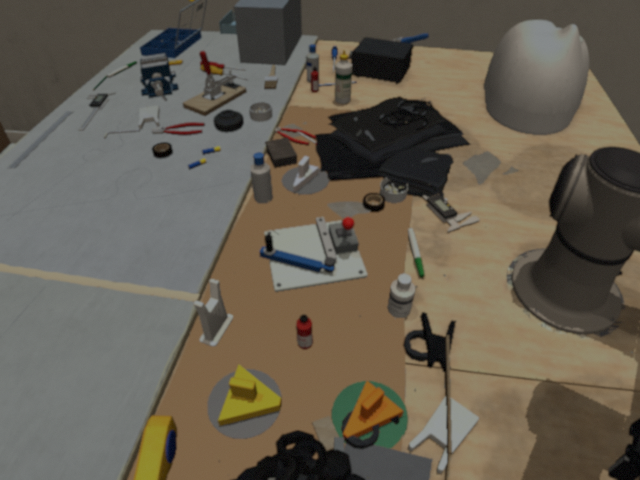

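The top view shows the orange 40° template on the green mat at (170,318). The jig is at (325,245), its blue arm runs from (305,262) to (311,197), and the red ball is at (333,271). I'll zoom in to get exact corners.

```bash
python3 - <<'E'
import cv2,numpy as np
im=cv2.imread("pics/top0.png")
a=cv2.resize(im[180:310,265:395],None,fx=4,fy=4,interpolation=cv2.INTER_CUBIC)
b=cv2.resize(im[283:353,135:205],None,fx=4,fy=4,interpolation=cv2.INTER_CUBIC)
o=np.zeros((520,800,3),np.uint8);o[:,:520]=a;o[:280,520:]=b
cv2.imwrite("pics/crop0.png",o)
E
cat > h.py <<'E'
import numpy as np,cv2
from bench import viewer
class Cam:
    def __init__(s,n):
        m=viewer.camera_model(n);s.K=m["intrinsics"];s.k=m["k1"];s.R=m["R"];s.t=m["t"]
        s.d=np.array([s.k,0,0,0,0])
    def proj(s,X):
        X=np.asarray(X,float).reshape(-1,3)
        return cv2.projectPoints(X,cv2.Rodrigues(s.R)[0],s.t,s.K,s.d)[0][:,0]
    def at(s,uv,z):
        p=cv2.undistortPoints(np.array(uv,float).reshape(-1,1,2),s.K,s.d)[:,0]
        r=np.c_[p,np.ones(len(p))]@s.R; c=-s.R.T@s.t
        return c+r*((z-c[2])/r[:,2])[:,None]
E
```

```text
(no output)
```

View pics/crop0.png

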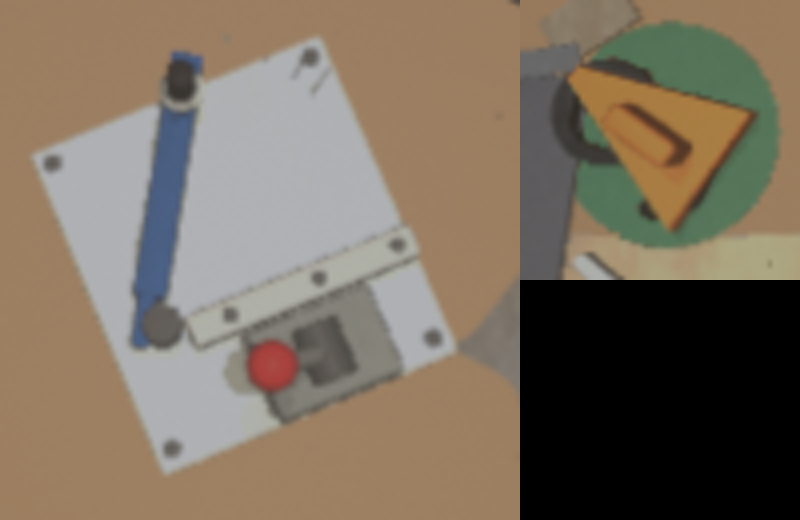

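```bash
cat > m0.py <<'E'
from h import *
from scipy.optimize import least_squares
T=Cam("top");S=Cam("side")
full=lambda c,o:[[o[0]+(x+.5)/4-.5,o[1]+(y+.5)/4-.5] for x,y in c]
def rt(p,L): c,s=np.cos(p[2]),np.sin(p[2]); L=np.array(L,float); return np.c_[p[0]+c*L[:,0]-s*L[:,1],p[1]+s*L[:,0]+c*L[:,1],L[:,2]]
def fit(uv,L,p0,cam=T):
    r=least_squares(lambda p:(cam.proj(rt(p,L))-uv).ravel(),p0); return r.x,np.abs(r.fun).max()
if __name__=="__main__":
    L=np.array([[-30,115,10],[140,115,10],[140,-72,10],[-30,-72,10]])/1e3
    J,e=fit(full([(33,155),(320,37),(457,350),(165,474)],(265,180)),L,[.5,0,-1.2]);print("jig",J,e)
    b=lambda p:[(x-520,y) for x,y in p]
    c,s=110*np.cos(np.radians(20))-70,110*np.sin(np.radians(20))
    L=np.array([[-57.5,0,22],[c,s,22],[c,-s,22]])/1e3
    W,e=fit(full(b([(571,66),(757,112),(672,230)]),(135,283)),L,[.4,.3,-2]);print("wedge",W,e)
    im=cv2.imread("pics/side0.png"); 
    print("side check wedge",S.proj(rt(W,L)),"jig",S.proj(rt(J,np.array([[-30,115,10],[140,115,10],[0,0,26]])/1e3)))
    # knob, ball, heads
    k=T.at(full([(181,75)],(265,180)),.069)[0]; d=k[:2]-J[:2]; a=np.arctan2(d[1],d[0])-J[2]
    print("knob",k,"arm val",a-np.arctan2(9,125))
    print("ball",T.at(full([(272,366)],(265,180)),.089))
    print("bottles",T.at([(220,253),(270,330),(402,165),(225,180)],.08))
E
python3 m0.py
```

```text
jig [ 0.46913616  0.02683957 -1.20123569] 0.9448799966934871
wedge [ 0.36301001  0.31146012 -2.20617476] 1.0167091747935046
side check wedge [[344.90358905 432.9624113 ]
 [367.27201667 377.98725094]
 [403.84015754 409.45078843]] jig [[275.37028521 289.06013713]
 [265.10830677 230.20416957]
 [330.46305928 263.35124237]]
knob [0.5926448  0.01344051 0.069     ] arm val 1.0212955615988382
ball [[ 0.44118972 -0.02752975  0.089     ]]
bottles [[ 0.48432194  0.19518847  0.08      ]
 [ 0.33023078  0.09797157  0.08      ]
 [ 0.65487599 -0.17669642  0.08      ]
 [ 0.63361882  0.18501331  0.08      ]]
```

{"name": "send_rows", "arguments": {"targets": "0 0 0 0.224;0 0 0 0.224;0 0 0 0.224;0 0 0 0.224;0 0 0 0.224;0 0 0 0.224;0 0 0 0.224;0 0 0 0.224;0 0 0 0.224;0 0 0 0.224;0 0 0 0.224;0 0 0 0", "jaw": 40}}

```text
time_s: 1.6
tcp_pos: [0.1413, 0.5054, 0.25]
ee_rot: [0.0, 0.893, 0.451, -0.0]
wrist_force: [1.3, -0.8, 0.1]
gripper_width: 0.467
grasp_force: 0.0
```

```bash
cat > plan.py <<'E'
import sys,numpy as np
from scipy.spatial.transform import Rotation as Ro
from bench import observe
def plan(x,y,z,hx=None):
    s=observe();p=np.array(s["tcp_pos"]);q=s["ee_rot"];R=Ro.from_quat([q[1],q[2],q[3],q[0]])
    M=R.as_matrix();h=np.arctan2(M[1,0],M[0,0]);d=np.array([x,y,z])-p
    print("t",round(s["time_s"],2),"pos",p.round(4),"hx",round(h,4),"d",d.round(4),"tool units",(M.T@d/.3).round(4),"F",np.round(s["wrist_force"],1),"w",round(s["gripper_width"]*85.4,1))
    if hx is not None: print("yaw units (now)",round(-((hx-h+np.pi)%(2*np.pi)-np.pi)/(np.pi/4),4))
if __name__=="__main__": plan(*map(float,sys.argv[1:]))
E
python3 plan.py 0.363 0.3115 0.25 0.935
```

```text
t 1.6 pos [0.1413 0.5054 0.25  ] hx 0.9352 d [ 0.2217 -0.1939  0.    ] tool units [-8.150e-02  9.783e-01  1.000e-04] F [ 1.3 -0.8  0.1] w 39.9
yaw units (now) 0.0002
```

{"name": "send_rows", "arguments": {"targets": "-0.0136 0.163 0 0;-0.0136 0.163 0 0;-0.0136 0.163 0 0;-0.0136 0.163 0 0;-0.0136 0.163 0 0;-0.0135 0.163 0 0;0 0 0 0;0 0 0.17 0;0 0 0.17 0;0 0 0.17 0;0 0 0.1 0;0 0 0.067 0;0 0 0 0"}}

```text
time_s: 3.22
tcp_pos: [0.3611, 0.3115, 0.046]
ee_rot: [0.0, 0.892, 0.451, -0.002]
wrist_force: [-0.7, -0.7, 1.1]
gripper_width: 0.469
grasp_force: 0.0
```

```bash
python3 plan.py 0.363 0.3115 0.047 0.935;  python3 - <<'E'
from bench import viewer
import cv2,numpy as np
a=viewer.camera("side")[330:470,280:450,::-1];b=viewer.camera("top")[263:373,110:230,::-1]
o=np.zeros((420,800,3),np.uint8);o[:420,:510]=cv2.resize(a,(510,420));o[:264,512:800]=cv2.resize(b,(288,264));cv2.imwrite("pics/g.png",o)
E
```

```text
t 3.23 pos [0.3611 0.3115 0.046 ] hx 0.9366 d [ 0.0019 -0.      0.001 ] tool units [ 0.0037  0.0051 -0.0034] F [-0.7 -0.7  1.1] w 40.1
yaw units (now) 0.0021
```

View pics/g.png

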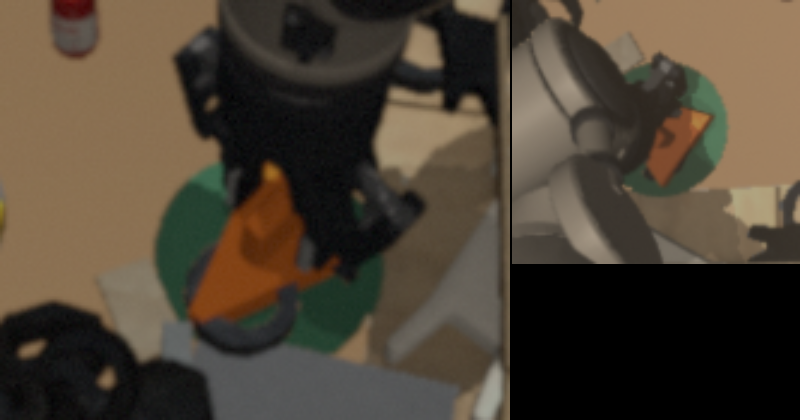

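The two fingers straddle the rib, at about (250,180) and (330,220) in the left crop. I'll close and lift.

{"name": "send_rows", "arguments": {"targets": "0 0 0 0;0 0 0 0;0 0 0 0;0 0 0 0;0 0 0 0;0 0 0 0;0 0 -0.05 0;0 0 -0.15 0;0 0 -0.17 0;0 0 -0.17 0;0 0 -0.1 0;0 0 0 0", "jaw": 5}}

```text
time_s: 4.82
tcp_pos: [0.3636, 0.3119, 0.2417]
ee_rot: [-0.0, 0.893, 0.45, 0.003]
wrist_force: [-0.5, 0.4, -1.9]
gripper_width: 0.152
grasp_force: 58.5
```

```bash
python3 plan.py 0.5152 -0.0259 0.24 2.289
```

```text
t 4.83 pos [0.3636 0.3119 0.2417] hx 0.9337 d [ 0.1516 -0.3378 -0.0017] tool units [-0.6043  1.0761  0.0046] F [-0.5  0.4 -1.9] w 13.0
yaw units (now) -1.7257
```

{"name": "send_rows", "arguments": {"targets": "-0.0755 0.1345 0 0;-0.0755 0.1345 0 0;-0.0755 0.1345 0 0;-0.0755 0.1345 0 0;-0.0755 0.1345 0 0;-0.0755 0.1345 0 0;-0.0755 0.1345 0 0;-0.0755 0.1345 0 0;0 0 0 -0.2157;0 0 0 -0.2157;0 0 0 -0.2157;0 0 0 -0.2157;0 0 0 -0.2157;0 0 0 -0.2157;0 0 0 -0.2157;0 0 0 -0.2157;0 0 0 0"}}

```text
time_s: 6.95
tcp_pos: [0.5137, -0.0262, 0.2378]
ee_rot: [-0.001, 0.414, 0.91, -0.0]
wrist_force: [-1.0, -0.1, -1.2]
gripper_width: 0.15
grasp_force: 58.8
```

```bash
python3 plan.py 0.5152 -0.0259 0.24 2.289;  python3 - <<'E'
from bench import viewer
import cv2,numpy as np
a=viewer.camera("side")[::,:,::-1];b=viewer.camera("top")[:,:,::-1]
cv2.imwrite("pics/s2.png",a);cv2.imwrite("pics/t2.png",b)
o=np.zeros((520,800,3),np.uint8);o[:,:420]=cv2.resize(a[110:240+60,260:400][:173],(420,520));o[:400,420:800]=cv2.resize(b[150:310,250:402],(380,400));cv2.imwrite("pics/g2.png",o)
E
```

```text
t 6.95 pos [ 0.5137 -0.0262  0.2378] hx 2.2873 d [0.0015 0.0003 0.0022] tool units [-0.0026  0.0045 -0.0075] F [-1.  -0.1 -1.2] w 12.8
yaw units (now) -0.0021
```

View pics/g2.png

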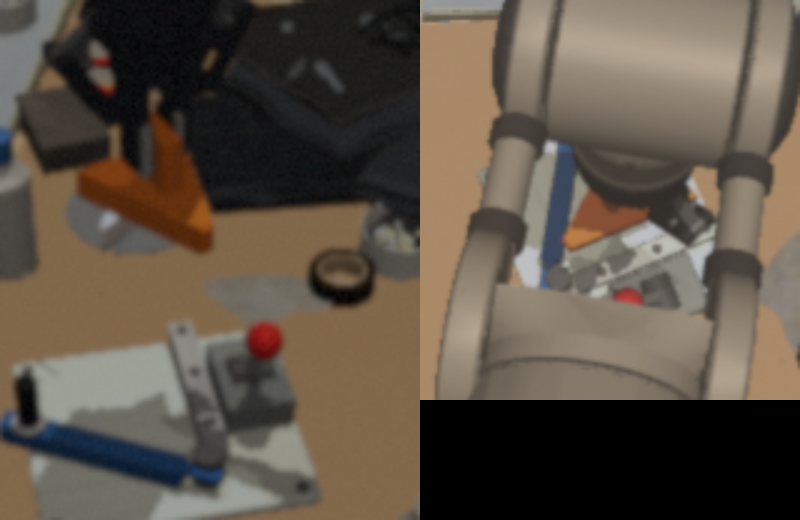

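```bash
python3 - <<'E'
from m0 import *
c,s=110*np.cos(np.radians(20))-70,110*np.sin(np.radians(20)); w=12.5*np.tan(np.radians(20))
p=[.5137,-.0262,2.2873-np.pi]; z0=.2378-.044
L=np.array([[-57.5,w,0],[-57.5,w,20],[-57.5,-w,0],[-57.5,-w,20],[c,s,20],[c,s,0],[c,-s,20],[20,7,58],[20,-7,58],[-20,7,58]])/1e3;L[:,2]+=z0
print("side",((S.proj(rt(p,L))-[260,110])*3).round(0).tolist())
print("top",((T.proj(rt(p,L))-[250,150])*2.5).round(0).tolist())
E
```

```text
side [[200.0, 252.0], [200.0, 224.0], [213.0, 247.0], [213.0, 219.0], [73.0, 164.0], [75.0, 191.0], [180.0, 128.0], [127.0, 106.0], [147.0, 99.0], [162.0, 138.0]]
top [[141.0, 238.0], [141.0, 234.0], [150.0, 248.0], [150.0, 244.0], [204.0, 114.0], [204.0, 120.0], [278.0, 191.0], [222.0, 147.0], [236.0, 162.0], [178.0, 186.0]]
```

```bash
python3 - <<'E'
import cv2,numpy as np
a=cv2.imread("pics/s2.png")[140:200,275:340];b=cv2.imread("pics/t2.png")[220:260,300:350]
o=np.zeros((540,800,3),np.uint8);o[:480,:]=0
o[:390,:422]=cv2.resize(a,(422,390),interpolation=cv2.INTER_CUBIC);o[:280,440:790]=cv2.resize(b,(350,280),interpolation=cv2.INTER_CUBIC)
cv2.imwrite("pics/g3.png",o)
E
```

```text
(no output)
```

View pics/g3.png

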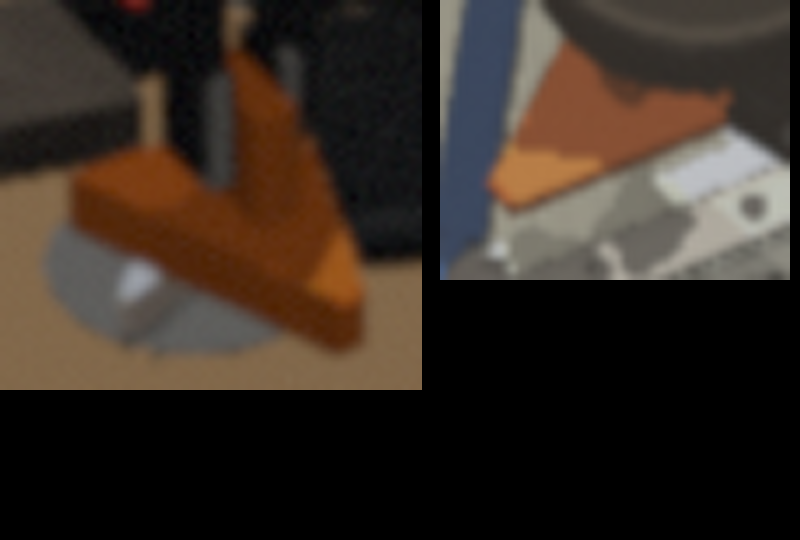

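```bash
python3 plan.py 0.5236 -0.0312 0.062 2.289
```

```text
t 7.05 pos [ 0.5139 -0.0263  0.2383] hx 2.2853 d [ 0.0097 -0.0049 -0.1763] tool units [-0.0344  0.0141  0.5874] F [-0.3  0.4 -0.3] w 13.2
yaw units (now) -0.0047
```

{"name": "send_rows", "arguments": {"targets": "-0.034 0.014 0 -0.004;0 0 0.15 0;0 0 0.15 0;0 0 0.15 0;0 0 0.087 0;0 0 0.05 0;0 0 0 0;0 0 0 0"}}

```text
time_s: 8.05
tcp_pos: [0.5251, -0.0314, 0.0641]
ee_rot: [0.001, 0.412, 0.911, 0.0]
wrist_force: [-0.5, -0.6, -0.7]
gripper_width: 0.153
grasp_force: 58.9
```

```bash
python3 plan.py 0.5236 -0.0312 0.062 2.289;  python3 - <<'E'
from bench import viewer
import cv2,numpy as np
a=viewer.camera("side")[::,:,::-1];b=viewer.camera("top")[:,:,::-1]
cv2.imwrite("pics/s3.png",a);cv2.imwrite("pics/t3.png",b)
I=cv2.INTER_CUBIC
o=np.zeros((480,800,3),np.uint8);o[:,:480]=cv2.resize(a[205:295,255:345+0],(480,480),interpolation=I);o[:320,480:]=cv2.resize(b[210:290,290:370],(320,320),interpolation=I);cv2.imwrite("pics/g4.png",o)
E
```

```text
t 8.05 pos [ 0.5251 -0.0314  0.0641] hx 2.2917 d [-0.0015  0.0002 -0.0021] tool units [ 0.0039 -0.0034  0.0069] F [-0.5 -0.6 -0.7] w 13.1
yaw units (now) 0.0034
```

View pics/g4.png

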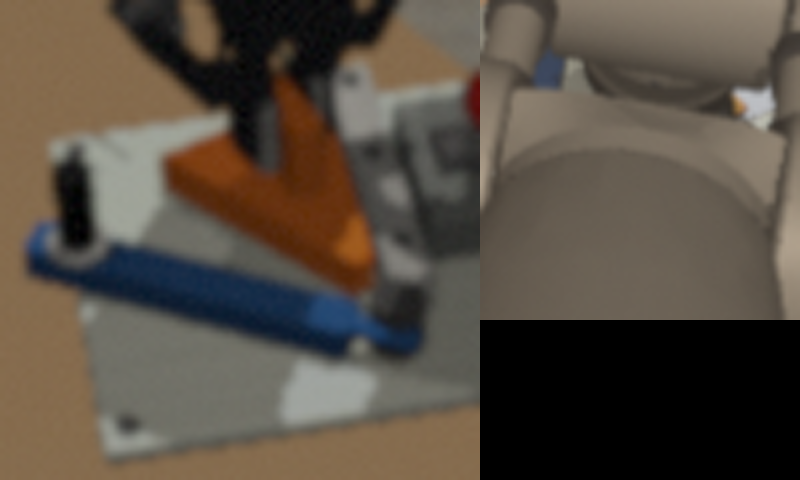

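The wedge hangs clear between the fence (edge near (365,240)) and the blue arm, with its tip at (365,285) just short of the boss. I'll lower it to contact.

{"name": "send_rows", "arguments": {"targets": "0 0 0.01 0;0 0 0.01 0;0 0 0.005 0;0 0 0 0;0 0 0 0"}}

```text
time_s: 8.78
tcp_pos: [0.5242, -0.0312, 0.0563]
ee_rot: [0.0, 0.412, 0.911, 0.0]
wrist_force: [-2.0, 0.0, 7.5]
gripper_width: 0.156
grasp_force: 60.0
```

{"name": "send_rows", "arguments": {"targets": "0.0011 -0.0031 -0.001 0;0.0011 -0.0031 0 0;0.0011 -0.0031 0 0;0 0 0 0"}}

```text
time_s: 9.28
tcp_pos: [0.5222, -0.0325, 0.0563]
ee_rot: [0.001, 0.412, 0.911, 0.0]
wrist_force: [2.1, -0.0, 6.0]
gripper_width: 0.155
grasp_force: 59.8
```

{"name": "send_rows", "arguments": {"targets": "0.0011 -0.0031 0 0;0.0011 -0.0031 0 0;0 0 0 0"}}

```text
time_s: 9.65
tcp_pos: [0.5211, -0.033, 0.0564]
ee_rot: [0.002, 0.412, 0.911, 0.001]
wrist_force: [5.0, 2.8, 3.5]
gripper_width: 0.152
grasp_force: 59.5
```

{"name": "send_rows", "arguments": {"targets": "0.0011 -0.0031 0 0;0 0 0 0"}}

```text
time_s: 9.9
tcp_pos: [0.521, -0.033, 0.0565]
ee_rot: [0.002, 0.413, 0.911, 0.001]
wrist_force: [7.8, 4.3, 2.6]
gripper_width: 0.154
grasp_force: 59.4
```

{"name": "send_rows", "arguments": {"targets": "0.0011 -0.0031 0 0;0 0 0 0"}}

```text
time_s: 10.15
tcp_pos: [0.5209, -0.0331, 0.0566]
ee_rot: [0.003, 0.413, 0.911, 0.002]
wrist_force: [10.6, 6.9, 0.5]
gripper_width: 0.153
grasp_force: 59.2
```

```bash
cat > jf.py <<'E'
from bench import observe
import numpy as np
for i in range(1):
    s=observe();p=np.array(s["tcp_pos"])[:2]-[.4691,.0268];c,n=np.cos(-1.2012),np.sin(-1.2012)
    A=np.array([[c,n],[-n,c]]);print("jig xy",(A@p).round(4),"F jig",(A@np.array(s["wrist_force"])[:2]).round(1),"Tz",round(s["torque"][2],3))
E
python3 jf.py
```

```text
jig xy [0.0746 0.0267] F jig [-2.6 12.3] Tz -0.154
```

{"name": "send_rows", "arguments": {"targets": "0.0047 0.0017 0 0;0.0047 0.0017 0 0;0.0047 0.0017 0 0;0.0047 0.0017 0 0;0 0 0 0"}}

```text
time_s: 10.78
tcp_pos: [0.5194, -0.0291, 0.057]
ee_rot: [0.004, 0.412, 0.911, 0.001]
wrist_force: [9.6, -1.0, 1.2]
gripper_width: 0.152
grasp_force: 59.4
```

```bash
python3 jf.py
```

```text
jig xy [0.0703 0.0267] F jig [4.4 8.6] Tz -0.196
```

{"name": "send_rows", "arguments": {"targets": "0.0047 0.0017 0 0;0.0047 0.0017 0 0;0 0 0 0"}}

```text
time_s: 11.15
tcp_pos: [0.5183, -0.0263, 0.057]
ee_rot: [0.004, 0.412, 0.911, 0.001]
wrist_force: [11.2, -1.8, 0.7]
gripper_width: 0.152
grasp_force: 59.4
```

```bash
python3 jf.py
```

```text
jig xy [0.0673 0.0267] F jig [5.7 9.8] Tz -0.127
```

{"name": "send_rows", "arguments": {"targets": "0.0031 0.0011 0 0;0.0031 0.0011 0 0;0 0 0 0"}}

```text
time_s: 11.52
tcp_pos: [0.5176, -0.0245, 0.057]
ee_rot: [0.004, 0.412, 0.911, 0.001]
wrist_force: [10.2, -1.5, 0.8]
gripper_width: 0.154
grasp_force: 59.4
```

```bash
python3 jf.py
```

```text
jig xy [0.0654 0.0267] F jig [5.1 9. ] Tz -0.128
```

{"name": "send_rows", "arguments": {"targets": "0.0031 0.0011 0 0;0 0 0 0"}}

```text
time_s: 11.78
tcp_pos: [0.5173, -0.0238, 0.057]
ee_rot: [0.005, 0.412, 0.911, 0.001]
wrist_force: [10.5, -1.9, 0.7]
gripper_width: 0.15
grasp_force: 59.3
```

```bash
python3 jf.py
```

```text
jig xy [0.0646 0.0267] F jig [5.6 9.1] Tz -0.112
```

{"name": "send_rows", "arguments": {"targets": "0.0031 0.0011 0 0;0 0 0 0"}}

```text
time_s: 12.02
tcp_pos: [0.5173, -0.0236, 0.0571]
ee_rot: [0.005, 0.412, 0.911, 0.001]
wrist_force: [11.2, -6.3, 1.1]
gripper_width: 0.16
grasp_force: 59.4
```

```bash
python3 jf.py
```

```text
jig xy [0.0644 0.0267] F jig [9.9 8.1] Tz -0.152
```

{"name": "send_rows", "arguments": {"targets": "0.0031 0.0011 0 0;0 0 0 0"}}

```text
time_s: 12.28
tcp_pos: [0.5173, -0.0233, 0.0573]
ee_rot: [0.006, 0.412, 0.911, 0.0]
wrist_force: [10.6, -10.3, 0.5]
gripper_width: 0.155
grasp_force: 59.4
```

```bash
python3 jf.py;  python3 - <<'E'
from bench import viewer
import cv2,numpy as np
a=viewer.camera("side")[::,:,::-1]
cv2.imwrite("pics/s5.png",a)
cv2.imwrite("pics/g5.png",cv2.resize(a[205:280,255:345],(720,600),interpolation=cv2.INTER_CUBIC))
E
```

```text
jig xy [0.0642 0.0268] F jig [13.4  6.2] Tz -0.013
```

View pics/g5.png

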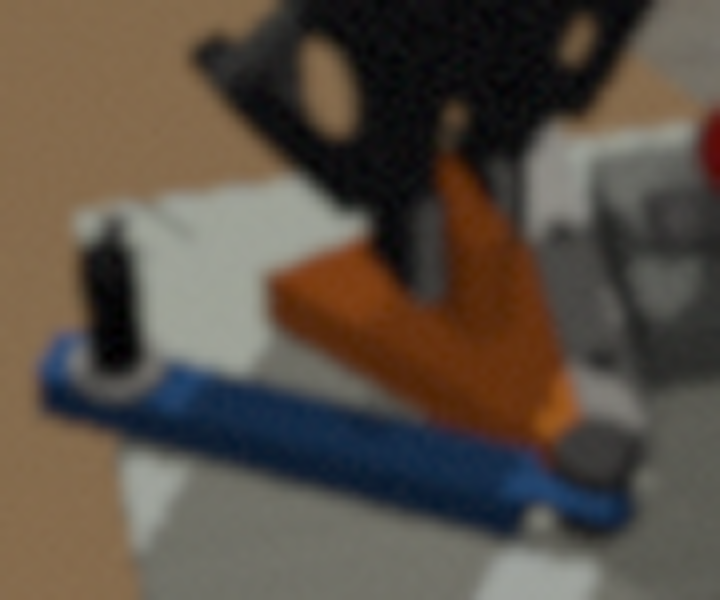

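The tip now touches the boss at (590,445), and the side is against the fence. I'll relax the forces, then release.

{"name": "send_rows", "arguments": {"targets": "-0.0084 0.004 0 0;0 0 0 0;0 0 0 0"}}

```text
time_s: 12.7
tcp_pos: [0.5176, -0.0236, 0.0567]
ee_rot: [0.003, 0.412, 0.911, -0.0]
wrist_force: [5.9, -5.6, 3.2]
gripper_width: 0.152
grasp_force: 60.0
```

```bash
python3 jf.py
```

```text
jig xy [0.0645 0.0271] F jig [7.3 3.5] Tz -0.052
```

{"name": "send_rows", "arguments": {"targets": "0 0 0 0;0 0 0 0;0 0 0 0;0 0 0 0;0 0 -0.04 0;0 0 -0.1 0;0 0 -0.17 0;0 0 -0.17 0;0 0 0 0", "jaw": 32}}

```text
time_s: 13.82
tcp_pos: [0.5174, -0.0222, 0.2049]
ee_rot: [0.005, 0.412, 0.911, 0.001]
wrist_force: [-0.0, 0.2, -0.9]
gripper_width: 0.373
grasp_force: 0.0
```

{"name": "send_rows", "arguments": {"targets": "0 0 0 0.21;0 0 0 0.21;0 0 0 0.21;0 0 0 0.21;0 0 0 0.21;0 0 0 0.21;0 0 0 0", "jaw": 0}}

```text
time_s: 14.7
tcp_pos: [0.5148, -0.0218, 0.1995]
ee_rot: [-0.0, 0.795, 0.607, -0.0]
wrist_force: [0.7, 0.1, -0.4]
gripper_width: -0.003
grasp_force: 0.0
```

```bash
python3 plan.py 0.597 0.045 0.062 1.30;python3 - <<'E'
from bench import viewer
import cv2,numpy as np
a=viewer.camera("side")[::,:,::-1]
cv2.imwrite("pics/s6.png",a)
cv2.imwrite("pics/g6.png",cv2.resize(a[205:295,245:365],(800,600),interpolation=cv2.INTER_CUBIC))
E
```

```text
t 14.7 pos [ 0.5148 -0.0218  0.1995] hx 1.3038 d [ 0.0822  0.0668 -0.1375] tool units [0.2871 0.2059 0.4582] F [ 0.7  0.1 -0.4] w -0.3
yaw units (now) 0.0049
```

View pics/g6.png

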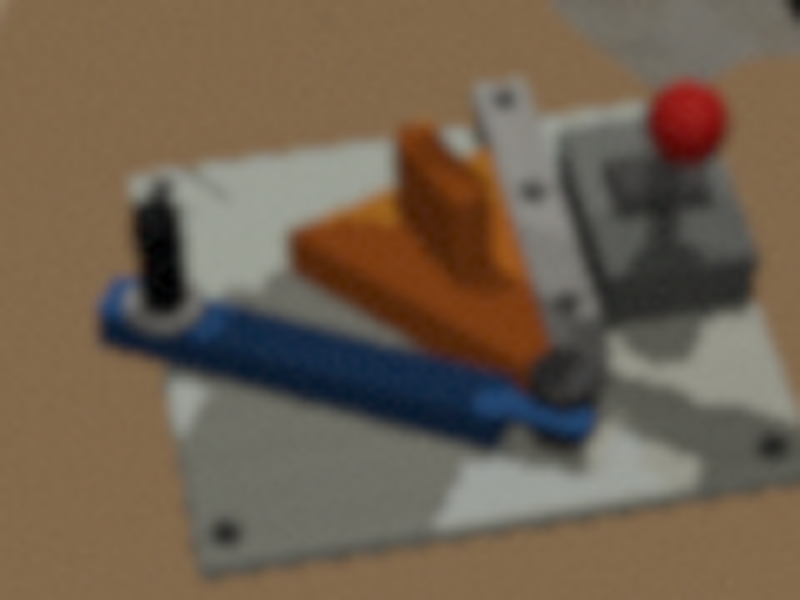

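The template sits flush between the fence and the boss. The knob top is at side pixel (269,233) and the ball at (348.5,223). I'll triangulate both.

```bash
python3 - <<'E'
from m0 import *
def tri(t,s):
    n=[cv2.undistortPoints(np.array([[p]],float),c.K,c.d).reshape(2,1) for c,p in((T,t),(S,s))]
    X=cv2.triangulatePoints(np.c_[T.R,T.t],np.c_[S.R,S.t],*n);return (X[:3]/X[3]).ravel()
f=lambda c:full([c],(265,180))[0]
print("knob",tri(f((181,70)),(269,233)),"ball",tri(f((272,366)),(348.5,223)))
print("side-only knob",S.at([(269,233)],.069),"ball",S.at([(348.5,223)],.089))
E
```

```text
knob [0.59357045 0.01329615 0.07668936] ball [ 0.4418238  -0.02752707  0.08898116]
side-only knob [[0.59626831 0.0054263  0.069     ]] ball [[ 0.44245447 -0.02756197  0.089     ]]
```

```bash
python3 - <<'E'
from m0 import *
J=[.46914,.02684,-1.2012]
c,s=110*np.cos(np.radians(20))-70,110*np.sin(np.radians(20));w=12.5*np.tan(np.radians(20))
L=np.array([[c,s,20],[c,s,0],[-57.5,w,20],[-57.5,w,0],[-20,0,58],[20,0,58]])/1e3
for off in((.0658,.0239,.349),(.0658,.0266,.349),(.0645,.0239,.349)):
    P=rt(off,L);P[:,2]+=.010;P=rt(J,P)
    print(off,((S.proj(P)-[245,205])*6.667).round(0).tolist())
F=np.array([[12,0,28],[140,0,28],[140,-18,28],[0,0,26],[-30,115,10],[-30,-72,10],[140,115,10]])/1e3
print("fence,boss,plate",((S.proj(rt(J,F))-[245,205])*6.667).round(0).tolist())
E
```

```text
(0.0658, 0.0239, 0.349) [[290.0, 220.0], [293.0, 266.0], [535.0, 360.0], [534.0, 405.0], [481.0, 188.0], [413.0, 111.0]]
(0.0658, 0.0266, 0.349) [[282.0, 221.0], [285.0, 267.0], [526.0, 361.0], [525.0, 406.0], [472.0, 189.0], [404.0, 113.0]]
(0.0645, 0.0239, 0.349) [[291.0, 223.0], [294.0, 269.0], [536.0, 363.0], [535.0, 408.0], [482.0, 191.0], [414.0, 114.0]]
fence,boss,plate [[561.0, 356.0], [477.0, 79.0], [531.0, 72.0], [570.0, 389.0], [202.0, 560.0], [828.0, 462.0], [134.0, 168.0]]
```

{"name": "send_rows", "arguments": {"targets": "0.1 0.07 0 0;0.1 0.07 0 0;0.095 0.069 0 0;0 0 0 0;0 0 0.15 0;0 0 0.15 0;0 0 0.1 0;0 0 0.058 0;0 0 0 0"}}

```text
time_s: 15.88
tcp_pos: [0.5984, 0.0465, 0.0618]
ee_rot: [-0.001, 0.795, 0.606, -0.001]
wrist_force: [0.8, 0.4, 0.2]
gripper_width: -0.002
grasp_force: 0.0
```

```bash
python3 plan.py 0.5935 -0.005 0.062 1.30
```

```text
t 15.88 pos [0.5984 0.0465 0.0618] hx 1.303 d [-0.0049 -0.0515  0.0002] tool units [-0.1698  0.0296 -0.0008] F [0.8 0.4 0.2] w -0.2
yaw units (now) 0.0038
```

{"name": "send_rows", "arguments": {"targets": "-0.012 0.0018 0 0;-0.012 0.0018 0 0;-0.012 0.0018 0 0;-0.012 0.0018 0 0;-0.012 0.0018 0 0;-0.012 0.0018 0 0;-0.012 0.0018 0 0;-0.012 0.0018 0 0;-0.012 0.0018 0 0;-0.012 0.0018 0 0;-0.012 0.0018 0 0;-0.012 0.0018 0 0;0 0 0 0"}}

```text
time_s: 17.5
tcp_pos: [0.594, 0.003, 0.0625]
ee_rot: [0.0, 0.795, 0.606, 0.0]
wrist_force: [0.1, 0.1, 0.3]
gripper_width: -0.001
grasp_force: 0.0
```

{"name": "send_rows", "arguments": {"targets": "-0.006 0.001 0 0;-0.006 0.001 0 0;0 0 0 0"}}

```text
time_s: 17.88
tcp_pos: [0.5936, -0.0002, 0.0625]
ee_rot: [-0.0, 0.795, 0.606, 0.0]
wrist_force: [-0.4, 1.3, -0.1]
gripper_width: 0.003
grasp_force: 0.4
```

{"name": "send_rows", "arguments": {"targets": "-0.006 0.001 0 0;-0.006 0.001 0 0;0 0 0 0"}}

```text
time_s: 18.25
tcp_pos: [0.5928, -0.0029, 0.0625]
ee_rot: [-0.001, 0.795, 0.606, 0.0]
wrist_force: [-1.6, 5.8, 1.5]
gripper_width: 0.003
grasp_force: 2.8
```

{"name": "send_rows", "arguments": {"targets": "-0.006 0.001 0 0;-0.006 0.001 0 0;0 0 0 0"}}

```text
time_s: 18.62
tcp_pos: [0.5924, -0.0043, 0.0625]
ee_rot: [-0.002, 0.795, 0.606, 0.001]
wrist_force: [-0.7, 16.3, 1.5]
gripper_width: -0.002
grasp_force: 7.4
```

{"name": "send_rows", "arguments": {"targets": "0.02 0 0 0;0.04 0 0 0;0 0 -0.12 0;0 0 -0.17 0;0 0 -0.17 0;0 0 0 -0.203;0 0 0 -0.203;0 0 0 -0.203;0 0 0 -0.203;0 0 0 0"}}

```text
time_s: 19.88
tcp_pos: [0.5979, 0.0098, 0.2005]
ee_rot: [0.0, 0.566, 0.824, -0.0]
wrist_force: [-0.8, 0.4, 0.7]
gripper_width: -0.004
grasp_force: 0.0
```

```bash
python3 plan.py 0.432 0.0052 0.20 1.94; python3 - <<'E'
from bench import viewer
import cv2,numpy as np
a=viewer.camera("side")[::,:,::-1]
cv2.imwrite("pics/s7.png",a)
cv2.imwrite("pics/g7.png",cv2.resize(a[205:295,245:365],(800,600),interpolation=cv2.INTER_CUBIC))
E
```

```text
t 19.88 pos [0.5979 0.0098 0.2005] hx 1.9386 d [-0.1659 -0.0046 -0.0005] tool units [ 0.1846 -0.5214  0.0016] F [-0.8  0.4  0.7] w -0.3
yaw units (now) -0.0018
```

View pics/g7.png

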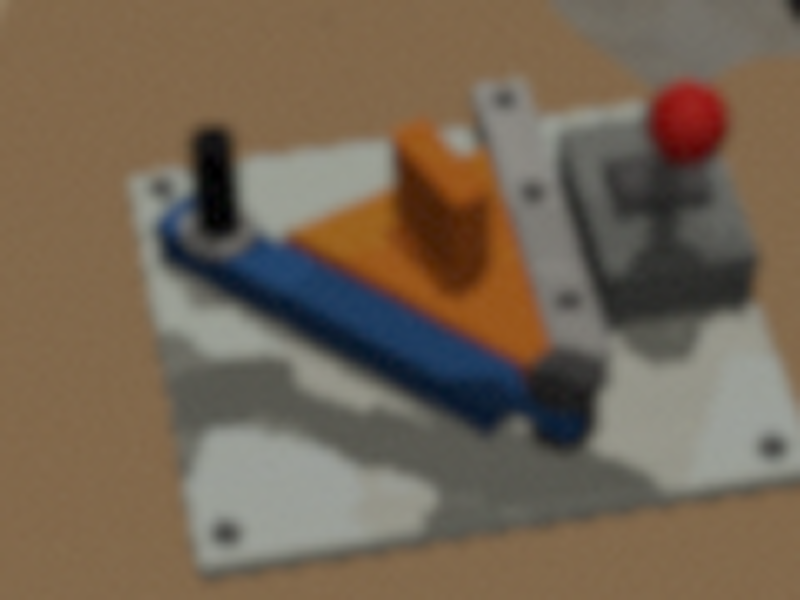

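The blue arm lies flush along the template, from (290,240) to (530,375). The ball is still open at (690,120), so the clamp is next.

{"name": "send_rows", "arguments": {"targets": "0.046 -0.13 0 0;0.046 -0.13 0 0;0.046 -0.13 0 0;0.0466 -0.131 0 0;0 0 0 0;0 0 0.15 0;0 0 0.12 0;0 0 0.067 0;0 0 0 0"}}

```text
time_s: 21.05
tcp_pos: [0.4321, 0.0051, 0.0983]
ee_rot: [-0.001, 0.566, 0.824, -0.0]
wrist_force: [-0.3, -0.6, -0.3]
gripper_width: -0.0
grasp_force: 0.0
```

{"name": "send_rows", "arguments": {"targets": "-0.012 0 0 0;-0.012 0 0 0;-0.012 0 0 0;-0.012 0 0 0;-0.012 0 0 0;0 0 0 0"}}

```text
time_s: 21.8
tcp_pos: [0.4386, -0.0121, 0.0994]
ee_rot: [0.0, 0.565, 0.825, 0.0]
wrist_force: [0.9, -0.1, -1.1]
gripper_width: -0.002
grasp_force: 0.0
```

```bash
python3 jf.py; python3 plan.py 0.432 0.0052 0.099 1.94; python3 - <<'E'
from m0 import *
J=[.46914,.02684,-1.2012]
for a in(.648,.698,.748):
    th=a; k=np.array([[.125*np.cos(th)-.009*np.sin(th),.125*np.sin(th)+.009*np.cos(th),.069]])
    print(a,((S.proj(rt(J,k))-[245,205])*6.667).round(0).tolist())
E
```

```text
jig xy [ 0.0252 -0.0425] F jig [0.4 0.8] Tz 0.031
t 21.8 pos [ 0.4386 -0.0121  0.0994] hx 1.9398 d [-0.0066  0.0173 -0.0004] tool units [0.0616 0.0003 0.0014] F [ 0.9 -0.1 -1.1] w -0.1
yaw units (now) -0.0002
0.648 [[240.0, 112.0]]
0.698 [[227.0, 123.0]]
0.748 [[215.0, 134.0]]
```

```bash
python3 - <<'E'
from m0 import *
im=cv2.imread("pics/s7.png");h=cv2.cvtColor(im,cv2.COLOR_BGR2HSV).astype(int)
B=(h[...,0]>100)&(h[...,0]<125)&(h[...,1]>110);O=(h[...,0]<16)&(h[...,1]>165)
B[:, :265]=0
def line(p,z):
    P=S.at(p,z)[:,:2]
    for _ in range(3):
        vx,vy,x,y=cv2.fitLine(P.astype(np.float32),cv2.DIST_HUBER,0,1e-5,1e-5).ravel();r=(P[:,0]-x)*vy-(P[:,1]-y)*vx;k=np.abs(r)<.002;P=P[k]
    return (np.arctan2(vy,vx)+1.2012)%np.pi,len(P),np.abs(r).max(),((np.array([.46914,.02684])-[x,y])@[-vy,vx])*1e3
# top arm edge = first blue pixel per column; orange lower-left boundary = last orange above blue; right boundary = last orange per row
a=[(u,np.flatnonzero(B[205:295,u])[0]+204.5) for u in range(285,322) if B[205:295,u].any()]
b=[(np.flatnonzero(O[v,285:330])[-1]+285.5,v) for v in range(238,259) if O[v,285:330].any()]
c=[(u,np.flatnonzero(O[205:295,u])[-1]+205.5) for u in range(292,322) if O[205:295,u].any()]
print("arm inner edge",line(a,.029));print("orange fence side",line(b,.03));print("orange arm side",line(c,.03));print(b)
E
```

```text
arm inner edge (np.float32(0.73787093), 37, np.float64(0.0018529027638683401), np.float64(-5.333840396349668))
orange fence side (np.float32(3.1360056), 20, np.float64(0.0012020071503543155), np.float64(-5.673085792684175))
orange arm side (np.float32(0.72741187), 30, np.float64(0.001360939046529213), np.float64(-2.04819622317879))
[(np.float64(320.5), 238), (np.float64(320.5), 239), (np.float64(321.5), 240), (np.float64(321.5), 241), (np.float64(321.5), 242), (np.float64(322.5), 243), (np.float64(322.5), 244), (np.float64(322.5), 245), (np.float64(323.5), 246), (np.float64(323.5), 247), (np.float64(323.5), 248), (np.float64(323.5), 249), (np.float64(324.5), 250), (np.float64(324.5), 251), (np.float64(324.5), 252), (np.float64(325.5), 253), (np.float64(325.5), 254), (np.float64(325.5), 255), (np.float64(325.5), 256), (np.float64(325.5), 257), (np.float64(324.5), 258)]
```

{"name": "send_rows", "arguments": {"targets": "-0.012 0 0 0;-0.012 0 0 0;-0.012 0 0 0;-0.012 0 0 0;-0.012 0 0 0;-0.012 0 0 0;-0.012 0 0 0;-0.012 0 0 0;-0.012 0 0 0;-0.012 0 0 0;-0.012 0 0 0;-0.012 0 0 0;-0.012 0 0 0;-0.012 0 0 0;0 0 0 0"}}

```text
time_s: 23.68
tcp_pos: [0.4568, -0.0591, 0.0994]
ee_rot: [0.0, 0.565, 0.825, -0.0]
wrist_force: [0.7, 0.0, -0.3]
gripper_width: 0.001
grasp_force: 0.0
```

```bash
python3 jf.py; python3 - <<'E'
from m0 import *
im=viewer.camera("side");h=cv2.cvtColor(im,cv2.COLOR_RGB2HSV).astype(int)
M=((h[...,0]<6)|(h[...,0]>174))&(h[...,1]>150);M[:195]=0;M[270:]=0;M[:,:310]=0;M[:,400:]=0
v,u=np.nonzero(M);print(len(u),u.mean(),v.mean(),S.at([(u.mean(),v.mean()-1.5)],.089))
J=[.46914,.02684,-1.2012]
for a in(0,.5,.85,1):print(a,S.proj(rt(J,[[.072+.065*np.sin(a-.5),-.046,.032+.065*np.cos(a-.5)]]))+[0,1.5])
E
```

```text
jig xy [ 0.0756 -0.0425] F jig [0.2 0.6] Tz -0.035
2 346.0 231.5 [[ 0.44476739 -0.00671035  0.089     ]]
0 [[349.25641217 224.46596284]]
0.5 [[345.56613751 211.2960484 ]]
0.85 [[342.85661281 205.84149954]]
1 [[341.77188114 204.65033982]]
```

Ball hidden by the gripper; push on until the stop is felt.

{"name": "send_rows", "arguments": {"targets": "-0.006 0 0 0;-0.006 0 0 0;-0.006 0 0 0;0 0 0 0"}}

```text
time_s: 24.22
tcp_pos: [0.4576, -0.0619, 0.0992]
ee_rot: [-0.002, 0.565, 0.825, 0.001]
wrist_force: [-1.3, 10.8, 2.6]
gripper_width: -0.002
grasp_force: 5.4
```

{"name": "send_rows", "arguments": {"targets": "-0.006 0 0 0;-0.006 0 0 0;-0.006 0 0 0;0 0 0 0"}}

```text
time_s: 24.72
tcp_pos: [0.4577, -0.0627, 0.0991]
ee_rot: [-0.006, 0.566, 0.825, 0.003]
wrist_force: [-4.0, 33.2, 10.6]
gripper_width: -0.001
grasp_force: 16.2
```

The stop is firm. I'll back off, lift, move clear and check.

{"name": "send_rows", "arguments": {"targets": "0.03 0 0 0;0.04 0 0 0;0 0 -0.15 0;0 0 -0.17 0;0 0 -0.17 0;0 0 0 0"}}

```text
time_s: 25.48
tcp_pos: [0.4548, -0.0499, 0.2502]
ee_rot: [0.004, 0.565, 0.825, 0.001]
wrist_force: [-0.0, -0.8, -0.1]
gripper_width: 0.0
grasp_force: 0.0
```

```bash
python3 - <<'E'
from m0 import *
from bench import observe
s=observe();print(s["time_s"],s["tcp_pos"],s["wrist_force"])
im=viewer.camera("side");cv2.imwrite("pics/s8.png",im[:,:,::-1]);h=cv2.cvtColor(im,cv2.COLOR_RGB2HSV).astype(int)
M=((h[...,0]<6)|(h[...,0]>174))&(h[...,1]>150);M[:190]=0;M[270:]=0;M[:,:330]=0;M[:,380:]=0
v,u=np.nonzero(M);print(len(u),u.mean(),v.mean())
a=cv2.imread("pics/s7.png").astype(int)[205:290,255:330];b=im[205:290,255:330,::-1].astype(int)
def masks(x):
    h=cv2.cvtColor(x.astype(np.uint8),cv2.COLOR_BGR2HSV).astype(int);return (h[...,0]>100)&(h[...,0]<125)&(h[...,1]>110),(h[...,0]<16)&(h[...,1]>165)
for x in(a,b):
    for m in masks(x): v,u=np.nonzero(m);print(len(u),u.mean().round(2),v.mean().round(2))
E
```

```text
25.475 [ 0.45475127 -0.04986389  0.25015081] [-0.01783338 -0.82527974 -0.07242865]
91 340.6263736263736 202.83516483516485
476 46.1 49.57
539 56.97 36.71
473 46.22 49.61
481 58.1 37.46
```

```bash
python3 -c "
from bench import order;print(order.hand_in())"
```

```text
the job is handed in; nothing more can be done
None
```

I set the jig to the orange 40° template, which lies against the fence and pivot with the blue arm swung flush to it, and threw the clamp lever to its stop. I handed the job in at about 25.5 s; the hand-in gave no verdict.

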